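Dig out the hammer and drive the staking punch

TASK

The brass-headed hammer lies in the blue bin under a stepped pulley and a red belt guard: first set both of these aside, upright on the green mat, then take the hammer and with its head drive the staking tool's brass-topped punch fully down. Lay the hammer back in the bin. Set things down rather than dropping them, let nothing but the hammer touch the punch, and leave the oil bottle, loupe and collet block where they stand.

Things in the scene. Friction and masses are not known exactly. Their poses are not given: they have to be found in the camera images.
- bin: Blue open plastic bin fixed to the bench, outer size 250 (x) x 160 (y) x 50 mm high, walls and floor 5 mm thick. Origin: centre of its underside. The long way is its x.
- mat: Flat green mat fixed to the bench, 160 (x) x 240 (y) mm, 4 mm thick. Origin: centre of its underside. It and the bin lie on opposite sides of the staking tool; which is on the left varies.
- hammer: Hammer, 0.4 kg, lying level in the bin, head face down. Head: upright brass cylinder, 40 mm across, 44 high; flat lower face strikes. Wooden handle along -x, 18 mm wide (y), 22 high (z), middle line 22 mm above the striking face, reaching 114 mm from the head axis, then a bulb 44 mm across, to 152 mm. Origin: centre of the striking face; z up along the head.
- hammer_grip (a point): Point on the middle of the handle, 45 mm from the head's axis towards the handle's end, 22 mm above the striking face.
- hammer_end (a point): Centre of the bulb at the handle's end, 132 mm from the head's axis, 22 mm above the striking face.
- pulley: Loose metal stepped pulley, 0.25 kg, at the start resting on top of the hammer head. Lowest step 80 mm across, 10 mm thick, narrowing in steps to 52 mm across at 26 mm height; on top a steel hub 30 mm across from 26 to 60 mm height, by which it can be gripped. Origin: centre of its underside, z up.
- guard: Loose red belt guard, 0.2 kg: upside-down U of 4 mm sheet, 64 mm long (x), 60 wide (y), 56 high, open below and at both x ends (52 mm clear inside), at the start on the bin floor astride the hammer handle. On top a black grip block 40 (x) x 14 (y) mm, from 56 to 86 mm height. Origin: centre of its underside, z up.
- stake: Grey staking tool fixed to the bench: round base 100 mm across, a column on its +x side and an arm 28 mm wide whose top is 70 mm above the bench, with a steel boss 26 mm across up to 76 mm, the punch passing upright through it. Origin: centre of the base's underside, straight below the punch.
- punch (a joint): How far the punch is down, in m: 0 fully up, 0.014 fully down (the brass cap resting on the boss). It starts up or nearly so. Stiff: it takes about 6 N to move, slides the whole way under a steady push or blows, and stays where it is left.
- punch_top (a point): Centre of the top face of the punch's brass cap, 20 mm across and 8 mm high; 98 mm above the bench when up, 84 mm when fully down.
- oil: White oil bottle with green cap, 44 mm across, 100 mm high, a bystander. Origin: centre of its underside.
- loupe: Black eye loupe standing on the bench, 48 mm across, 45 mm high, a bystander. Origin: centre of its underside.
- collets: Wooden block with collets standing in it, 90 (x) x 130 (y) x 48 mm high over the collets, a bystander. Origin: centre of its underside.
Not all that is in view belongs to the job. Of the things that look like the guard, the larger one is meant.

How it is judged:
By the outcome, as a careful person would: the job done as asked, in the order asked, and still so for the second after the job is handed in, with the robot touching nothing.
It also fails if it takes over 72 s, if anything falls off the work surface, if the arm or the gripper's body presses on something with over 40 N, if the wrist force passes 120 N, or if a joint passes its speed limit or range.

ROBOT

A 6-joint arm with a two-finger parallel gripper is mounted at the origin on the work surface. World frame = base frame: x ahead of the robot, y to its left, z up, the work surface at z = 0. Lengths are in m, angles in rad, forces in N, time in s.
With the tool pointing down it reaches from about 0.375 to 0.975 m from the base axis. Payload 3.8 kg.
Tool frame: the origin (TCP) lies at the very end of the fingers, on their centre line; the grasp point (between the pads) lies 19 mm behind it (bot.pinch_z is the distance from the TCP to the grasp point, in m); x points along the fingers, y is the direction in which the jaws open and shut, and the axes are right-handed (so a half turn about x gives the same grasp; the last joint's range is limited). The gripper opens to 85 mm and grips with 20 to 120 N. Pads are 22 mm wide; open, the fingers measure 114 mm over their backs; the gripper's body (76 mm by 85 mm) begins 54 mm behind the grasp point. The pads swing forward as they close: fully open they stand 13 mm farther back than shut.
Start: joints at [1.111, 0.264, 1.604, -0, 1.274, -0.037], TCP at [0.277, 0.616, 0.231] pointing down, gripper open.
Joint ranges: [-2.63, 2.63], [-0.94, 2.18], [0.31, 2.57], [-1.31, 4.45], [0, 2.66], [-2.55, 2.55]. Speed limits (rad/s): [2.57, 2.57, 3.14, 3.14, 3.14, 3.14].

INTERFACE

Orientations are given as a rotation vector (axis times angle).
In Python, from workcell import monitor, imaging, finish_job, bot gives the robot as it stands.
- The arm moves only by the tool jog_arm, never from a script. Its argument "rows" is a list of rows, each a list of 7 numbers: the shift along the tool's x, y, z in m, then the turn, a rotation vector about the tool's x, y, z in rad, then the opening in per cent of the stroke, from 0 (shut) to 100 (fully open). A call has 1 to 20 rows; each row is the pose to reach, as a shift and turn from the pose measured when the call began, along the tool's axes at that moment; what a row does not reach only later rows make up. A row lasts 1/10 s, in which the tool goes at most 50 mm and 8.59 degrees, less where a joint would pass 70% of its speed; a pose out of reach is approached as far as the arm can. A call with a gripper value outside its range is refused whole. The fingers move at their own pace and stop on an object; "force" is the grip in N (left out, the last holds). Time passes only in rows, so rows that repeat a pose let the fingers close. It gives the time, the measured TCP pose, the force and the opening at its end, in the units of the state.
- monitor.read_state(): the state, without advancing time (a new reading comes with each control period).
- imaging.read_camera(name): name is "scene" or "top" or "wrist"; returns the picture (420x560x3 uint8, blue, green, red); there is no depth.
- imaging.camera_params(name): a dict with "fx", "fy", "cx", "cy" (pixels), "T" (4x4, takes a point from camera to world coordinates); the wrist camera has in their place "T_tool_cam" (4x4, takes a point from camera to tool coordinates, whose origin is the TCP and whose axes are the tool frame's). Camera axes: x right, y down, z forward; pixel columns grow to the right and rows downward; lengths in m; the calibration is good to about 2 mm. The wrist camera is an equidistant fisheye: a pixel r from the principal point sees the ray r / f radians off the axis. A picture is of the moment at which its call begins: read the wrist's pose just before it. camera_params takes no time and is no camera call.
- finish_job(): hands the job in, once; it reports no verdict.
The state is a dict: "time": time; "q": joint angles; "joint_vel": joint speeds; "joint_torque": joint torques, N m; "tool_pos": TCP position; "tcp_rot": TCP orientation; "wrist_force": force on the tool from outside, world axes, zero at the start; "torque": the same for the moment, N m; "width": opening from 0.0 (shut) to 1.0 (fully open).
Only numpy, scipy, OpenCV 4.12 (cv2) and the standard library are available. Lean on these libraries where they do the work, as an engineer would, in place of code of your own. Each camera call takes 0.05 s, during which the arm holds its last target. There are 200 camera calls.

## Working session

There is one attempt and no reset: what is moved stays moved. The work goes in short steps, Python scripts to look and compute and a tool call to move; the robot and the scene stay as the last step left them, time stands still between calls to the robot, and variables do not carry over. Pictures are saved under pics/ and viewed, about 8 in all and at most 12, crops included, and the job is handed in when it is done.

Besides the shell and the picture viewer there is one more tool, called in YAML: its name, and indented under it one key for each argument. jog_arm: Moves the arm, as the interface text tells. Its arguments: {"type":"object","properties":{"rows":{"type":"array","items":{"type":"array","items":{"type":"number"}}},"force":{"type":"number"}},"required":["rows"]}

```bash
mkdir -p pics; ls
python3 - <<'E'
from workcell import monitor, imaging, bot
import cv2, numpy as np
for n in ("scene","top","wrist"):
    im=imaging.read_camera(n); cv2.imwrite(f"pics/{n}0.png",im)
    p=imaging.camera_params(n); print(n,{k:np.round(v,4).tolist() if not isinstance(v,(int,float)) else v for k,v in p.items()})
print(monitor.read_state(), [a for a in dir(bot) if a[0]!='_'])
E
```

```text
pics
scene {'fx': 393.7962244108818, 'fy': 393.7962244108818, 'cx': 284.7549941026115, 'cy': 215.15962862629766, 'T': [[0.3901, 0.7029, -0.5948, 1.1873], [0.9207, -0.3066, 0.2414, -0.1753], [-0.0127, -0.6418, -0.7668, 0.8523], [0.0, 0.0, 0.0, 1.0]]}
top {'fx': 475.7706084691964, 'fy': 475.7706084691964, 'cx': 278.97263155944046, 'cy': 202.67584892594147, 'T': [[-0.1222, -0.9662, 0.2272, 0.3972], [-0.9925, 0.1189, -0.028, 0.0678], [0.0, -0.2289, -0.9735, 1.0356], [0.0, 0.0, 0.0, 1.0]]}
wrist {'fx': 325.19226210127806, 'fy': 325.19226210127806, 'cx': 272.17288522022847, 'cy': 208.22885164143224, 'T_tool_cam': [[-0.0003, -0.3144, 0.9493, -0.1425], [1.0, 0.0, 0.0004, -0.0003], [-0.0002, 0.9493, 0.3144, -0.0804], [0.0, 0.0, 0.0, 1.0]]}
{'time': 0.15, 'q': array([ 1.11108118e+00,  2.64588217e-01,  1.60509417e+00, -4.48198848e-05,
        1.27369624e+00, -3.69260393e-02]), 'joint_vel': array([ 4.87088209e-05, -2.80735243e-03, -1.47700568e-03, -7.36374756e-04,
       -1.70379729e-03, -1.43749670e-03]), 'joint_torque': array([ 1.75292621e-04, -5.15905452e+01, -3.67960131e+01, -1.62638185e-04,
        8.05531541e-03, -2.66766466e-05]), 'tool_pos': array([0.27672903, 0.61502866, 0.23022427]), 'tcp_rot': array([ 0.33024111,  1.54563992, -0.33299392]), 'wrist_force': array([0.20620278, 0.28654627, 0.01325413]), 'torque': array([-0.08280046,  0.0365302 ,  0.02444112]), 'width': 1.0019537835882943} ['MotionError', 'pinch_z']
```

View pics/top0.png

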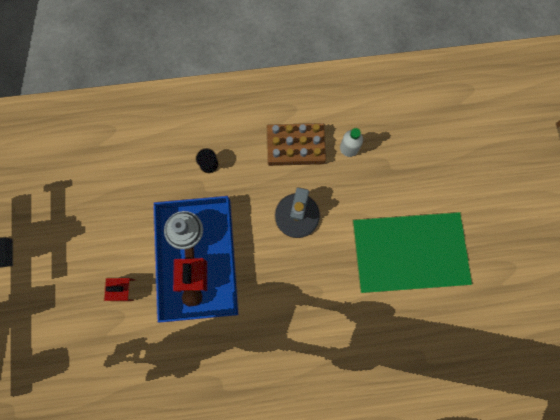

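View pics/scene0.png

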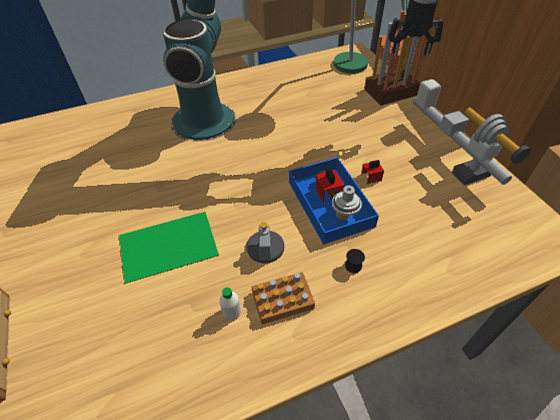

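The top view shows two red guards. The one at (190,275) is in the bin and larger; the one at (117,289) is on the bench and smaller. The bin one fits, being astride the handle. I'll confirm that in a crop and measure.

```bash
cat > h.py <<'E'
from workcell import monitor, imaging, finish_job, bot
import cv2, numpy as np
from scipy.spatial.transform import Rotation as R
def ray(n,uv):
    p=imaging.camera_params(n); d=np.array([(uv[0]-p['cx'])/p['fx'],(uv[1]-p['cy'])/p['fy'],1.])
    T=np.array(p['T']); return T[:3,3],T[:3,:3]@d
def onplane(n,uv,z):
    o,d=ray(n,uv); return o+d*(z-o[2])/d[2]
def proj(n,P):
    p=imaging.camera_params(n); T=np.linalg.inv(np.array(p['T'])); c=T[:3,:3]@np.asarray(P)+T[:3,3]
    return p['fx']*c[0]/c[2]+p['cx'],p['fy']*c[1]/c[2]+p['cy']
def tri(ra,rb):
    A=[];b=[]
    for o,d in (ra,rb):
        d=d/np.linalg.norm(d);M=np.eye(3)-np.outer(d,d);A.append(M);b.append(M@o)
    return np.linalg.lstsq(np.vstack(A),np.hstack(b),rcond=None)[0]
def wray(uv,s):
    p=imaging.camera_params('wrist');x=(uv[0]-p['cx']);y=(uv[1]-p['cy']);r=np.hypot(x,y);a=r/p['fx']
    d=np.array([np.sin(a)*x/r,np.sin(a)*y/r,np.cos(a)]);Tc=np.array(p['T_tool_cam'])
    Rt=R.from_rotvec(s['tcp_rot']).as_matrix()
    return s['tool_pos']+Rt@Tc[:3,3], Rt@(Tc[:3,:3]@d)
def won(uv,s,z):
    o,d=wray(uv,s);return o+d*(z-o[2])/d[2]
def blobs(im,lo,hi,amin=30):
    m=cv2.inRange(cv2.cvtColor(im,cv2.COLOR_BGR2HSV),lo,hi)
    n,l,st,c=cv2.connectedComponentsWithStats(m)
    return [(st[i].tolist(),c[i].round(1).tolist(),cv2.minAreaRect(np.argwhere(l==i)[:,::-1].astype(np.float32))) for i in range(1,n) if st[i][4]>=amin]
def down(yaw):  # tool pointing down, jaw axis (tool y) at angle yaw in world xy
    x=np.array([0,0,-1.]);y=np.array([np.cos(yaw),np.sin(yaw),0]);return np.column_stack([x,y,np.cross(x,y)])
def plan(pos,yaw):  # delta in tool axes and turn
    s=monitor.read_state();Rt=R.from_rotvec(s['tcp_rot']).as_matrix()
    best=min((R.from_matrix(Rt.T@down(yaw+k*np.pi)).as_rotvec() for k in (0,1)),key=np.linalg.norm)
    print('shift',(Rt.T@(np.asarray(pos)-s['tool_pos'])).round(4),'turn',best.round(4))
E
python3 - <<'E'
from h import *
im=cv2.imread('pics/top0.png');sc=cv2.imread('pics/scene0.png')
a=cv2.resize(im[180:340,95:345],None,fx=3,fy=3,interpolation=cv2.INTER_CUBIC);cv2.imwrite('pics/c_top.png',a[:480,:750])
b=cv2.resize(sc[150:270,230:400],None,fx=4,fy=4,interpolation=cv2.INTER_CUBIC);cv2.imwrite('pics/c_sc.png',b)
for n,i in (('top',im),('scene',sc)):
    print(n,'green',[x for x in blobs(i,(45,80,40),(80,255,255),500)])
    print(n,'blue',[x for x in blobs(i,(105,120,40),(125,255,255),500)])
    print(n,'red',[x for x in blobs(i,(0,190,70),(6,255,255),60)])
g=[x for x in blobs(im,(45,80,40),(80,255,255),500)][0]
for c in cv2.boxPoints(g[2]): print('mat',onplane('top',c,.004).round(4))
bl=max(blobs(im,(105,120,40),(125,255,255),500),key=lambda x:x[0][4])
for c in cv2.boxPoints(bl[2]): print('bin',onplane('top',c,.05).round(4))
s=monitor.read_state();print(R.from_rotvec(s['tcp_rot']).as_matrix().round(3))
E
```

```text
top green [([353, 212, 119, 81, 8032], [411.2, 252.2], ((412.066162109375, 251.8995819091797), (73.28744506835938, 113.57572937011719), 85.79464721679688))]
top blue [([154, 196, 84, 126, 6626], [197.5, 260.4], ((193.5482177734375, 258.6751403808594), (120.55000305175781, 79.79669952392578), 85.91438293457031))]
top red [([174, 258, 30, 33, 475], [186.2, 276.7], ((188.5, 274.0), (32.0, 29.0), 90.0)), ([106, 278, 24, 9, 156], [116.7, 281.2], ((117.3780517578125, 280.9024658203125), (7.619776248931885, 23.742780685424805), 83.6598129272461)), ([105, 289, 24, 12, 211], [116.4, 295.7], ((116.5, 294.5), (23.0, 11.0), 0.0))]
scene green [([334, 52, 34, 21, 514], [350.2, 62.2], ((350.5, 62.0), (20.0, 33.0), 90.0)), ([119, 212, 100, 71, 4393], [166.2, 246.3], ((164.66326904296875, 245.9886474609375), (47.44275665283203, 97.86844635009766), 73.49564361572266))]
scene blue [([0, 0, 87, 123, 7136], [31.7, 64.2], ((42.99999237060547, 60.99999237060547), (85.99998474121094, 121.99998474121094), 0.0)), ([289, 158, 89, 86, 3271], [329.9, 202.6], ((332.867919921875, 197.9622802734375), (89.74681091308594, 61.57952117919922), 60.945396423339844))]
scene red [([363, 163, 21, 12, 112], [372.6, 168.8], ((373.0, 167.5), (11.388850212097168, 18.439090728759766), 77.47119140625)), ([316, 171, 27, 31, 337], [327.0, 183.3], ((327.2059020996094, 183.17648315429688), (26.239282608032227, 25.55328941345215), 59.03623962402344))]
mat [ 0.5801 -0.1189  0.004 ]
mat [ 0.568  -0.3713  0.004 ]
mat [ 0.4095 -0.3488  0.004 ]
mat [ 0.4218 -0.1053  0.004 ]
bin [0.6637 0.3128 0.05  ]
bin [0.6554 0.1434 0.05  ]
bin [0.4047 0.1508 0.05  ]
bin [0.4131 0.3107 0.05  ]
[[-0.001  0.41   0.912]
 [-0.002  0.912 -0.41 ]
 [-1.    -0.002 -0.   ]]
```

View pics/c_top.png

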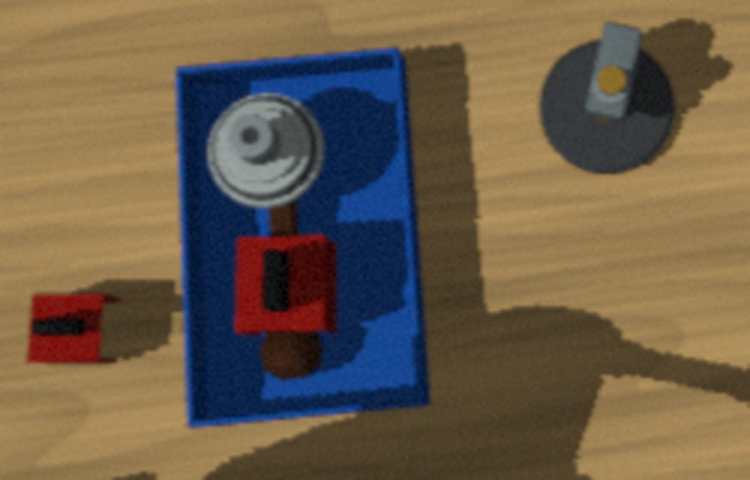

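View pics/c_sc.png

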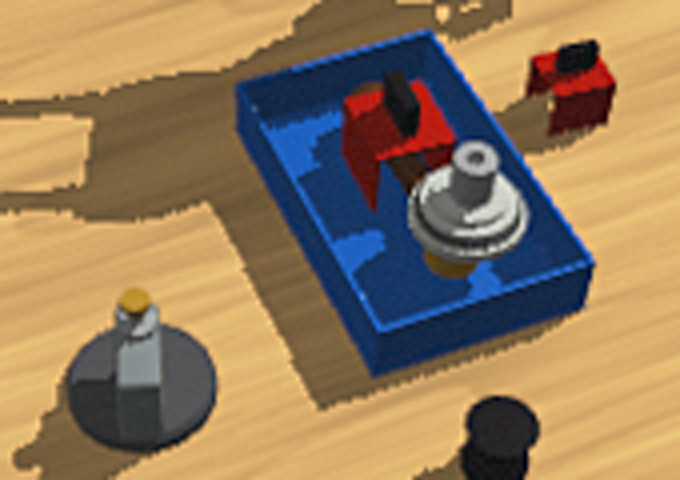

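Confirmed: the large red guard, crop (285,285), is in the bin astride the handle. The pulley hub is at crop (249,136) and the punch cap at (612,81). The smaller guard at crop (66,328) is the decoy.

Run:
```python
from h import *
def rep(n,t,s,z):
    print(n,'plane',onplane('top',t,z).round(4),onplane('scene',s,z).round(4),'tri',tri(ray('top',t),ray('scene',s)).round(4))
rep('hub',(178,225.3),(349,189.3),.109)
rep('punch',(299,207),(263.8,225),.098)
rep('block',(186.3,273),(329.5,169),.091)
print('bulb',onplane('top',(95+290/3,180+350/3),.04).round(4))
plan([.61,.225,.18],np.radians(88))
```

```text
hub plane [0.5922 0.245  0.109 ] [0.5968 0.2459 0.109 ] tri [0.5935 0.2469 0.1051]
punch plane [0.6022 0.0018 0.098 ] [0.6106 0.0029 0.098 ] tri [0.6043 0.003  0.0906]
block plane [0.4987 0.2393 0.091 ] [0.492  0.2444 0.091 ] tri [0.4983 0.2392 0.0981]
bulb [0.4546 0.2414 0.04  ]
shift [ 0.0506 -0.2189  0.464 ] turn [-0.3879 -0.0004  0.0018]
```

jog_arm:
  rows:
    - [0, -0.1, 0.22, -0.2, 0, 0, 100]
    - [0, -0.2065, 0.4405, -0.388, 0, 0, 100]
    - [0, -0.2065, 0.4405, -0.388, 0, 0, 100]
    - [0, -0.2065, 0.4405, -0.388, 0, 0, 100]
    - [0, -0.2065, 0.4405, -0.388, 0, 0, 100]
    - [0, -0.2065, 0.4405, -0.388, 0, 0, 100]
    - [0, -0.2065, 0.4405, -0.388, 0, 0, 100]
    - [0, -0.2065, 0.4405, -0.388, 0, 0, 100]
    - [0, -0.2065, 0.4405, -0.388, 0, 0, 100]
    - [0, -0.2065, 0.4405, -0.388, 0, 0, 100]
    - [0, -0.2065, 0.4405, -0.388, 0, 0, 100]
    - [0, -0.2065, 0.4405, -0.388, 0, 0, 100]
    - [0, -0.2065, 0.4405, -0.388, 0, 0, 100]
    - [0, -0.2065, 0.4405, -0.388, 0, 0, 100]

```text
time: 1.55
tool_pos: [0.5927, 0.2472, 0.2304]
tcp_rot: [0.025, 1.572, -0.027]
wrist_force: [-0.0, -0.4, 1.0]
width: 0.997
```

Run:
```python
from h import *
s=monitor.read_state();print(s['time'],s['tool_pos'],R.from_rotvec(s['tcp_rot']).as_matrix().round(3))
im=imaging.read_camera('wrist');cv2.imwrite('pics/w1.png',im)
plan([.594,.246,.08],np.radians(88))
```

```text
1.55 [0.59269414 0.2472208  0.23041991] [[-0.001  0.033  0.999]
 [-0.001  0.999 -0.033]
 [-1.    -0.002 -0.001]]
shift [ 0.1505 -0.001   0.0014] turn [ 0.0021 -0.0011  0.0015]
```

View pics/w1.png

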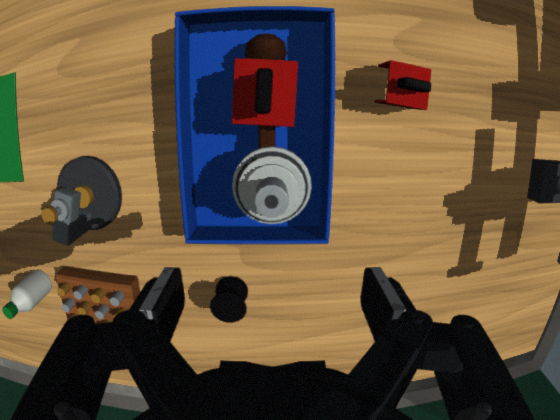

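The wrist view shows the hub top at (271,201), the guard's block at (264,92) and the bulb at (265,46). The hammer lies nearly along the bin axis.

Run:
```python
from h import *
s=monitor.read_state()
h=won((271,201),s,.109);print('hub',h,'step rim c',won((272,186),s,.06))
print('block',won((264,85),s,.091),won((264,72),s,.091),won((264,107),s,.091))
print('bulb',won((265,46),s,.04),'guard corners',[won(c,s,.061).round(4).tolist() for c in ((236,60),(299,61),(296,126),(233,125))])
print('cap',won((45,215),s,.098))
print('tri hub',tri(wray((271,201),s),ray('top',(178,225.3))))
plan([h[0],h[1],.08],np.radians(88))
```

```text
hub [0.59308286 0.24577067 0.109     ] step rim c [0.59249915 0.24654118 0.06      ]
block [0.49521297 0.2429967  0.091     ] [0.48386384 0.24338238 0.091     ] [0.51431353 0.24233062 0.091     ]
bulb [0.45156726 0.24411796 0.04      ] guard corners [[0.4677, 0.2168, 0.061], [0.4709, 0.2759, 0.061], [0.5336, 0.2714, 0.061], [0.5305, 0.2113, 0.061]]
cap [6.03014211e-01 5.51174562e-04 9.80000000e-02]
tri hub [0.59301535 0.24554231 0.10759471]
shift [ 0.1505 -0.0013  0.0005] turn [ 0.0021 -0.0011  0.0015]
```

jog_arm:
  rows:
    - [0.05, -0.001, 0.0005, 0, 0, 0, 100]
    - [0.1, -0.001, 0.0005, 0, 0, 0, 100]
    - [0.13, -0.001, 0.0005, 0, 0, 0, 80]
    - [0.145, -0.001, 0.0005, 0, 0, 0, 60]
    - [0.15, -0.001, 0.0005, 0, 0, 0, 50]
    - [0.15, -0.001, 0.0005, 0, 0, 0, 20]
    - [0.15, -0.001, 0.0005, 0, 0, 0, 20]
    - [0.15, -0.001, 0.0005, 0, 0, 0, 20]
    - [0.15, -0.001, 0.0005, 0, 0, 0, 20]
    - [0.15, -0.001, 0.0005, 0, 0, 0, 20]
  force: 50

```text
time: 2.6
tool_pos: [0.5935, 0.2461, 0.0814]
tcp_rot: [0.025, 1.571, -0.027]
wrist_force: [-0.1, -0.1, -1.7]
width: 0.336
```

jog_arm:
  rows:
    - [-0.02, 0, 0, 0, 0, 0, 20]
    - [-0.06, 0, 0, 0, 0, 0, 20]
    - [-0.1, 0, 0, 0, 0, 0, 20]
    - [-0.12, -0.03, -0.01, 0, 0, 0, 20]
    - [-0.12, -0.07, -0.02, 0, 0, 0, 20]
    - [-0.12, -0.11, -0.03, 0, 0, 0, 20]
    - [-0.12, -0.15, -0.04, 0, 0, 0, 20]
    - [-0.12, -0.19, -0.05, 0, 0, 0, 20]
    - [-0.12, -0.23, -0.06, 0, 0, 0, 20]
    - [-0.12, -0.27, -0.07, 0, 0, 0, 20]
    - [-0.12, -0.31, -0.08, 0, 0, 0, 20]
    - [-0.12, -0.35, -0.084, 0, 0, 0, 20]
    - [-0.12, -0.39, -0.084, 0, 0, 0, 20]
    - [-0.12, -0.415, -0.084, 0, 0, 0, 20]
    - [-0.12, -0.424, -0.084, 0, 0, 0, 20]
    - [-0.09, -0.424, -0.084, 0, 0, 0, 20]
    - [-0.05, -0.424, -0.084, 0, 0, 0, 20]
    - [-0.01, -0.424, -0.084, 0, 0, 0, 20]
    - [0.015, -0.424, -0.084, 0, 0, 0, 20]
    - [0.02, -0.424, -0.084, 0, 0, 0, 20]

```text
time: 4.6
tool_pos: [0.4924, -0.1728, 0.0581]
tcp_rot: [0.027, 1.578, -0.024]
wrist_force: [-0.7, 0.5, -2.9]
width: 0.335
```

Run:
```python
from h import *
s=monitor.read_state();print(s['tool_pos'],s['wrist_force'],s['width'],R.from_rotvec(s['tcp_rot']).as_matrix().round(3))
t=imaging.read_camera('top');sc=imaging.read_camera('scene');w=imaging.read_camera('wrist')
a=cv2.resize(t[190:330,140:480],None,fx=1.65,fy=1.65);b=cv2.resize(sc[150:300,90:400],None,fx=1.8,fy=1.8)
H=max(a.shape[1],b.shape[1]);f=lambda i:cv2.copyMakeBorder(i,0,0,0,H-i.shape[1],0)
cv2.imwrite('pics/m2.png',np.vstack([f(a),f(b)]))
cv2.imwrite('pics/top2.png',t);cv2.imwrite('pics/scene2.png',sc);cv2.imwrite('pics/w2.png',w)
```

```text
[ 0.4923714  -0.1728483   0.05809281] [-0.72651625  0.49645099 -2.91968229] 0.3346466945391318 [[-0.007  0.033  0.999]
 [ 0.002  0.999 -0.033]
 [-1.     0.002 -0.007]]
```

View pics/m2.png

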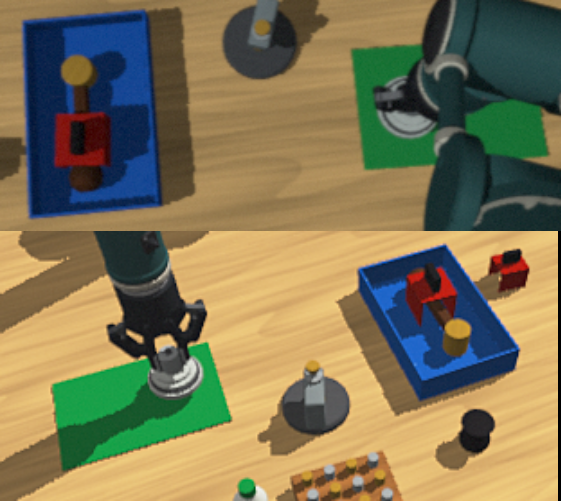

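The pulley is held level over the mat, and the brass head is now clear in the bin. I'll lower it gently.

jog_arm:
  rows:
    - [0.01, 0, 0, 0, 0, 0, 20]
    - [0.017, 0, 0, 0, 0, 0, 20]
    - [0.019, 0, 0, 0, 0, 0, 20]
    - [0.02, 0, 0, 0, 0, 0, 20]
    - [0.021, 0, 0, 0, 0, 0, 20]
    - [0.021, 0, 0, 0, 0, 0, 20]

```text
time: 5.35
tool_pos: [0.4964, -0.1748, 0.0417]
tcp_rot: [0.025, 1.569, -0.027]
wrist_force: [-0.1, -0.2, -1.5]
width: 0.338
```

jog_arm:
  rows:
    - [0.002, 0, 0, 0, 0, 0, 20]
    - [0.004, 0, 0, 0, 0, 0, 20]
    - [0.005, 0, 0, 0, 0, 0, 20]
    - [0.005, 0, 0, 0, 0, 0, 20]

```text
time: 5.75
tool_pos: [0.4964, -0.1748, 0.0366]
tcp_rot: [0.025, 1.57, -0.027]
wrist_force: [0.3, 0.0, -2.5]
width: 0.333
```

jog_arm:
  rows:
    - [0.0005, 0, 0, 0, 0, 0, 20]
    - [0.001, 0, 0, 0, 0, 0, 20]
    - [0.0015, 0, 0, 0, 0, 0, 20]
    - [0.0015, 0, 0, 0, 0, 0, 20]

```text
time: 6.15
tool_pos: [0.4966, -0.175, 0.0363]
tcp_rot: [0.024, 1.57, -0.027]
wrist_force: [-3.9, 0.9, 6.6]
width: 0.336
```

jog_arm:
  rows:
    - [0.0, 0, 0, 0, 0, 0, 50]
    - [0.0, 0, 0, 0, 0, 0, 70]
    - [0.0, 0, 0, 0, 0, 0, 70]
    - [-0.02, 0, 0, 0, 0, 0, 70]
    - [-0.06, 0, 0, 0, 0, 0, 70]
    - [-0.11, 0, 0, 0, 0, 0, 80]
    - [-0.16, 0, 0, 0, 0, 0, 80]
    - [-0.2, 0.03, 0, 0, 0, 0, 80]
    - [-0.2, 0.08, 0, 0, 0, 0, 80]
    - [-0.2, 0.13, -0.01, 0, 0, 0, 80]
    - [-0.2, 0.18, -0.01, 0, 0, 0, 80]
    - [-0.2, 0.23, -0.01, 0, 0, 0, 80]
    - [-0.2, 0.28, -0.01, 0, 0, 0, 80]
    - [-0.2, 0.33, -0.01, 0, 0, 0, 80]
    - [-0.2, 0.38, -0.01, 0, 0, 0, 80]
    - [-0.2, 0.419, -0.0105, 0.035, 0, 0, 80]
    - [-0.2, 0.419, -0.0105, 0.035, 0, 0, 80]
    - [-0.2, 0.419, -0.0105, 0.035, 0, 0, 80]
    - [-0.2, 0.419, -0.0105, 0.035, 0, 0, 80]
    - [-0.2, 0.419, -0.0105, 0.035, 0, 0, 80]

```text
time: 8.15
tool_pos: [0.4996, 0.243, 0.2356]
tcp_rot: [0.053, 1.569, -0.056]
wrist_force: [0.3, -0.5, 0.3]
width: 0.801
```

Run:
```python
from h import *
s=monitor.read_state();print(s['time'],s['tool_pos'],s['wrist_force'],R.from_rotvec(s['tcp_rot']).as_matrix().round(3))
w=imaging.read_camera('wrist');t=imaging.read_camera('top');sc=imaging.read_camera('scene')
cv2.imwrite('pics/w3.png',w);cv2.imwrite('pics/top3.png',t);cv2.imwrite('pics/scene3.png',sc)
a=cv2.resize(w[100:420,120:440],None,fx=1.5,fy=1.5);b=cv2.resize(t[190:310,340:480],(320,274))
b2=cv2.resize(sc[150:270,60:230],(320,226));b=np.vstack([b,b2])[:480]
b=cv2.copyMakeBorder(b,0,480-b.shape[0] if b.shape[0]<480 else 0,0,0,0)
cv2.imwrite('pics/m3.png',np.hstack([a,b]))
```

```text
8.15 [0.49958468 0.24297583 0.23558798] [ 0.30156954 -0.47403925  0.2835554 ] [[ 0.001  0.069  0.998]
 [-0.002  0.998 -0.069]
 [-1.    -0.002  0.001]]
```

View pics/m3.png

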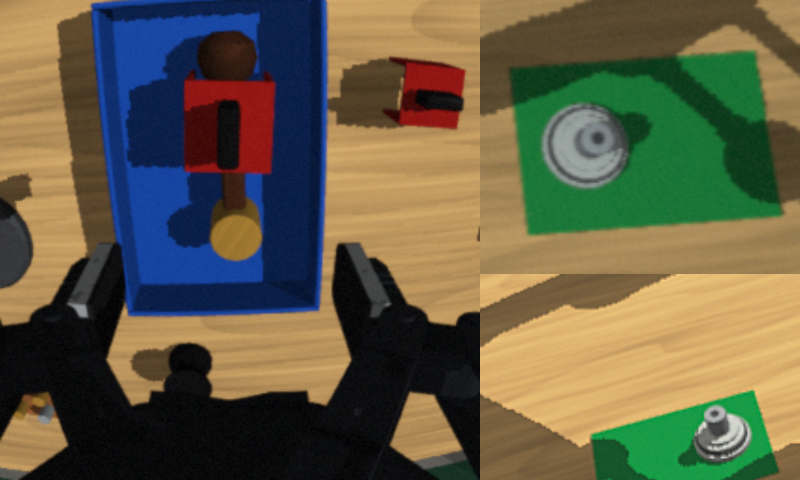

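The pulley stands upright on the mat. The guard top's corners are at crop (186,81), (274,83), (272,173) and (186,171), with the head top at (236,238) and the bulb at (227,56).

Run:
```python
from h import *
s=monitor.read_state()
f=lambda u,v,z: won((u/1.5+120,v/1.5+100),s,z)
c=np.array([f(u,v,.061) for u,v in ((186,81),(274,83),(272,173),(186,171))]);print(c.round(4),c.mean(0))
for a,b in ((0,3),(1,2)): d=c[b]-c[a];print('yaw x',np.degrees(np.arctan2(d[1],d[0])))
for a,b in ((0,1),(3,2)): d=c[b]-c[a];print('yaw y',np.degrees(np.arctan2(d[1],d[0]))-90)
hd=f(236,238,.049);bb=f(227,54,.04);print('head',hd,'bulb',bb,'hammer yaw',np.degrees(np.arctan2(*(hd-bb)[[1,0]])), np.linalg.norm(hd[:2]-bb[:2]))
print('handle@z.038',f(233,190,.038))
print('block top ends',f(229,168,.091),f(229,103,.091))
w=cv2.imread('pics/w3.png');print(blobs(w,(15,100,60),(30,255,255),300))
plan([c.mean(0)[0],c.mean(0)[1],.066],np.radians(86))
```

```text
[[0.4664 0.2172 0.061 ]
 [0.4717 0.2748 0.061 ]
 [0.5343 0.2707 0.061 ]
 [0.5288 0.2114 0.061 ]] [0.50029886 0.24351563 0.061     ]
yaw x -5.300070358198921
yaw x -3.772090494486797
yaw y -5.252955793159742
yaw y -5.3528203685871745
head [0.58903746 0.24237473 0.049     ] bulb [0.45267105 0.24506877 0.04      ] hammer yaw -1.1317838525474837 0.1363930192968895
handle@z.038 [0.55416753 0.24247148 0.038     ]
block top ends [0.51826202 0.24192267 0.091     ] [0.47716729 0.24475195 0.091     ]
[([0, 0, 560, 392, 143301], [288.0, 156.2], ((279.5, 195.5), (391.0, 559.0), 90.0)), ([260, 232, 35, 42, 1025], [277.0, 254.3], ((276.29412841796875, 253.676513671875), (38.32062530517578, 34.68259048461914), 75.96376037597656)), ([380, 361, 49, 47, 1447], [402.1, 385.8], ((398.10003662109375, 386.2000427246094), (49.64070510864258, 42.03807067871094), 63.43495178222656)), ([111, 367, 55, 48, 1440], [138.2, 394.2], ((140.76333618164062, 397.042724609375), (41.97153854370117, 48.80509948730469), 27.645973205566406))]
shift [0.1698 0.0005 0.0003] turn [0.0005 0.0013 0.0013]
```

jog_arm:
  rows:
    - [0.05, 0.0005, 0, 0.012, 0, 0, 80]
    - [0.1, 0.0005, -0.0005, 0.012, 0, 0, 80]
    - [0.14, 0.0005, -0.0005, 0.012, 0, 0, 70]
    - [0.16, 0.0005, -0.0005, 0.012, 0, 0, 60]
    - [0.168, 0.0005, -0.0005, 0.012, 0, 0, 50]
    - [0.171, 0.0005, -0.0005, 0.012, 0, 0, 30]
    - [0.171, 0.0005, -0.0005, 0.012, 0, 0, 5]
    - [0.171, 0.0005, -0.0005, 0.012, 0, 0, 0]
    - [0.171, 0.0005, -0.0005, 0.012, 0, 0, 0]
    - [0.171, 0.0005, -0.0005, 0.012, 0, 0, 0]
    - [0.171, 0.0005, -0.0005, 0.012, 0, 0, 0]
  force: 50

```text
time: 9.4
tool_pos: [0.5, 0.2438, 0.0657]
tcp_rot: [0.063, 1.567, -0.064]
wrist_force: [-0.5, -0.9, 1.3]
width: 0.154
```

jog_arm:
  rows:
    - [-0.01, 0, 0, 0, 0, 0, 0]
    - [-0.04, 0, 0, 0, 0, 0, 0]
    - [-0.08, 0, 0, 0, 0, 0, 0]
    - [-0.12, 0, 0, 0, 0, 0, 0]
    - [-0.13, -0.03, 0.002, 0, 0, 0, 0]
    - [-0.13, -0.08, 0.006, 0, 0, 0, 0]
    - [-0.13, -0.13, 0.009, 0, 0, 0, 0]
    - [-0.13, -0.18, 0.013, 0, 0, 0, 0]
    - [-0.13, -0.23, 0.016, 0, 0, 0, 0]
    - [-0.13, -0.28, 0.02, 0, 0, 0, 0]
    - [-0.13, -0.33, 0.024, 0, 0, 0, 0]
    - [-0.13, -0.38, 0.028, 0, 0, 0, 0]
    - [-0.13, -0.43, 0.031, 0, 0, 0, 0]
    - [-0.13, -0.48, 0.034, 0, 0, 0, 0]
    - [-0.13, -0.515, 0.037, 0, 0, 0, 0]
    - [-0.13, -0.529, 0.0375, 0, 0, 0, 0]
    - [-0.13, -0.529, 0.0375, 0, 0, 0, 0]
    - [-0.13, -0.529, 0.0375, 0, 0, 0, 0]
    - [-0.13, -0.529, 0.0375, 0, 0, 0, 0]

```text
time: 11.3
tool_pos: [0.4942, -0.2848, 0.1961]
tcp_rot: [0.063, 1.568, -0.063]
wrist_force: [-0.2, 0.5, -2.0]
width: 0.154
```

jog_arm:
  rows:
    - [0.03, 0, 0, 0, 0, 0, 0]
    - [0.07, 0, 0, 0, 0, 0, 0]
    - [0.1, 0, 0, 0, 0, 0, 0]
    - [0.12, 0, 0, 0, 0, 0, 0]
    - [0.127, 0, 0, 0, 0, 0, 0]
    - [0.129, 0, 0, 0, 0, 0, 0]
    - [0.13, 0, 0, 0, 0, 0, 0]
    - [0.1305, 0, 0, 0, 0, 0, 0]
    - [0.131, 0, 0, 0, 0, 0, 0]
    - [0.131, 0, 0, 0, 0, 0, 0]

```text
time: 12.3
tool_pos: [0.495, -0.2852, 0.0661]
tcp_rot: [0.062, 1.566, -0.063]
wrist_force: [0.5, -0.8, -2.3]
width: 0.152
```

jog_arm:
  rows:
    - [0.0005, 0, 0, 0, 0, 0, 0]
    - [0.001, 0, 0, 0, 0, 0, 0]
    - [0.0015, 0, 0, 0, 0, 0, 0]
    - [0.002, 0, 0, 0, 0, 0, 0]
    - [0.0025, 0, 0, 0, 0, 0, 0]
    - [0.0025, 0, 0, 0, 0, 0, 0]

```text
time: 12.9
tool_pos: [0.4952, -0.2856, 0.0646]
tcp_rot: [0.062, 1.566, -0.064]
wrist_force: [-1.8, 1.2, 5.4]
width: 0.152
```

jog_arm:
  rows:
    - [0.0, 0, 0, 0, 0, 0, 30]
    - [0.0, 0, 0, 0, 0, 0, 45]
    - [0.0, 0, 0, 0, 0, 0, 45]
    - [-0.02, 0, 0, 0, 0, 0, 45]
    - [-0.06, 0, 0, 0, 0, 0, 45]
    - [-0.11, 0, 0, 0, 0, 0, 60]
    - [-0.15, 0.02, 0, 0, 0, 0, 80]
    - [-0.15, 0.07, 0, 0, 0, 0, 80]
    - [-0.15, 0.12, 0, 0, 0, 0, 80]
    - [-0.15, 0.17, 0, 0, 0, 0, 80]
    - [-0.15, 0.22, 0, 0, 0, 0, 80]
    - [-0.15, 0.27, 0, 0, 0, 0, 80]
    - [-0.15, 0.32, 0, 0, 0, 0, 80]
    - [-0.15, 0.37, 0, 0, 0, 0, 80]
    - [-0.15, 0.42, 0, 0, 0, 0, 80]
    - [-0.15, 0.47, 0, 0, 0, 0, 80]
    - [-0.15, 0.51, -0.007, -0.05, 0, 0, 80]
    - [-0.15, 0.53, -0.007, -0.05, 0, 0, 80]
    - [-0.15, 0.53, -0.007, -0.05, 0, 0, 80]
    - [-0.15, 0.53, -0.007, -0.05, 0, 0, 80]

```text
time: 14.9
tool_pos: [0.5297, 0.2434, 0.2137]
tcp_rot: [0.021, 1.567, -0.024]
wrist_force: [-0.4, 0.0, 0.0]
width: 0.804
```

Run:
```python
from h import *
s=monitor.read_state();print(s['time'],s['tool_pos'],s['wrist_force'],R.from_rotvec(s['tcp_rot']).as_matrix().round(3))
w=imaging.read_camera('wrist');t=imaging.read_camera('top');sc=imaging.read_camera('scene')
cv2.imwrite('pics/w4.png',w);cv2.imwrite('pics/top4.png',t);cv2.imwrite('pics/scene4.png',sc)
a=cv2.resize(w[100:340,160:400],(480,480));b=cv2.resize(t[190:310,340:480],(320,240));b2=cv2.resize(sc[160:290,60:233],(320,240))
cv2.imwrite('pics/m4.png',np.hstack([a,np.vstack([b,b2])]))
```

```text
14.9 [0.52968755 0.24343517 0.21368972] [-0.42592075  0.0071076   0.0334387 ] [[ 0.003  0.029  1.   ]
 [-0.002  1.    -0.029]
 [-1.    -0.002  0.003]]
```

View pics/m4.png

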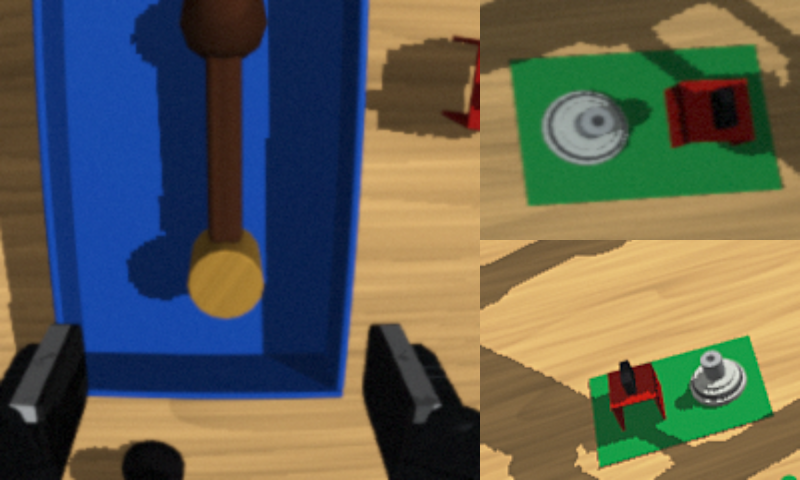

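Guard and pulley both stand upright on the mat. The hammer's head top is at crop (226,283), with the handle running from (224,60) to (225,230).

Run:
```python
from h import *
s=monitor.read_state()
f=lambda u,v,z: won((u/2+160,v/2+100),s,z)
hd=f(226,283,.049);a=f(224,70,.038);b=f(225.5,220,.038);print('head',hd,a,b)
L=blobs(cv2.imread('pics/w4.png')[100:340,160:400],(14,110,110),(25,255,255),150);print(L)
yaw=np.arctan2(*(hd-a)[[1,0]]);print(np.degrees(yaw),np.degrees(np.arctan2(*(b-a)[[1,0]])))
p=cv2.minEnclosingCircle
g=hd-.045*np.array([np.cos(yaw),np.sin(yaw),0]);print('grip',g)
t=cv2.imread('pics/top4.png')
for n in ('top','scene'):
    i=cv2.imread(f'pics/{n}4.png'); print(n,[(x[0],x[1]) for x in blobs(i,(14,150,110),(25,255,255),25) if x[0][4]<600])
plan([g[0],g[1],.012],np.pi/2+yaw)
```

```text
head [0.58829792 0.24064888 0.049     ] [0.48036182 0.24296329 0.038     ] [0.55758499 0.24132649 0.038     ]
[([184, 0, 56, 45, 1356], [207.5, 13.3], ((211.5, 22.0), (44.0, 55.0), 90.0)), ([34, 54, 206, 186, 12117], [172.7, 164.1], ((165.81228637695312, 176.30152893066406), (145.17027282714844, 260.37371826171875), 43.99491500854492)), ([0, 113, 8, 77, 360], [2.3, 157.0], ((3.5, 151.0), (76.0, 7.0), 90.0)), ([94, 121, 38, 38, 1024], [113.1, 140.7], ((112.72940826416016, 141.2823486328125), (33.407291412353516, 37.31203842163086), 77.47119140625))]
-1.228374680995017 -1.2142454804519953
grip [0.54330827 0.24161356 0.049     ]
top [([179, 224, 15, 10, 84], [185.6, 228.2])]
scene [([466, 107, 19, 16, 121], [474.8, 114.4]), ([497, 133, 23, 18, 146], [507.9, 141.4]), ([337, 199, 14, 11, 125], [343.7, 204.1]), ([276, 274, 18, 11, 75], [285.1, 278.8]), ([292, 282, 5, 9, 30], [294.2, 286.0]), ([257, 303, 6, 9, 31], [260.2, 307.6]), ([4, 310, 7, 5, 28], [6.9, 312.2]), ([2, 358, 8, 6, 37], [5.2, 360.7]), ([0, 390, 5, 8, 27], [1.9, 393.6])]
shift [2.02e-01 2.00e-04 1.26e-02] turn [-0.0098  0.0037  0.0017]
```

jog_arm:
  rows:
    - [0.04, 0, 0.006, -0.01, 0.003, 0, 60]
    - [0.09, 0, 0.0125, -0.01, 0.003, 0, 50]
    - [0.14, 0, 0.0125, -0.01, 0.003, 0, 50]
    - [0.175, 0, 0.0125, -0.01, 0.003, 0, 50]
    - [0.192, 0, 0.0125, -0.01, 0.003, 0, 50]
    - [0.199, 0, 0.0125, -0.01, 0.003, 0, 50]
    - [0.201, 0, 0.0125, -0.01, 0.003, 0, 50]
    - [0.201, 0, 0.0125, -0.01, 0.003, 0, 20]
    - [0.201, 0, 0.0125, -0.01, 0.003, 0, 0]
    - [0.201, 0, 0.0125, -0.01, 0.003, 0, 0]
    - [0.201, 0, 0.0125, -0.01, 0.003, 0, 0]
    - [0.201, 0, 0.0125, -0.01, 0.003, 0, 0]
    - [0.201, 0, 0.0125, -0.01, 0.003, 0, 0]
  force: 110

```text
time: 16.35
tool_pos: [0.5448, 0.242, 0.0152]
tcp_rot: [0.016, 1.567, -0.017]
wrist_force: [-1.4, -1.6, 6.3]
width: 0.186
```

jog_arm:
  rows:
    - [-0.005, 0, 0, 0, 0, 0, 0]
    - [-0.02, 0, 0, 0, 0, 0, 0]
    - [-0.05, 0, 0, 0, 0, 0, 0]
    - [-0.09, 0, 0, 0, 0, 0, 0]
    - [-0.13, 0, 0, 0, 0, 0, 0]
    - [-0.16, 0, 0, 0, 0, 0, 0]
    - [-0.17, 0, 0, 0, 0, 0, 0]
    - [-0.17, 0, 0, 0, 0, 0, 0]
    - [-0.17, 0, 0, 0, 0, 0, 0]
    - [-0.17, 0, 0, 0, 0, 0, 0]

```text
time: 17.35
tool_pos: [0.5422, 0.2414, 0.1822]
tcp_rot: [0.015, 1.571, -0.019]
wrist_force: [0.2, -0.1, -4.8]
width: 0.186
```

Run:
```python
from h import *
s=monitor.read_state();print(s['time'],s['tool_pos'],s['wrist_force'],s['torque'],s['width'],R.from_rotvec(s['tcp_rot']).as_matrix().round(3))
w=imaging.read_camera('wrist');t=imaging.read_camera('top');sc=imaging.read_camera('scene')
cv2.imwrite('pics/w5.png',w);cv2.imwrite('pics/top5.png',t);cv2.imwrite('pics/scene5.png',sc)
cv2.imwrite('pics/m5.png',np.hstack([cv2.resize(w[140:380,100:400],(450,360)),cv2.resize(sc[110:260,230:390],(340,319))[:360] if 0 else cv2.resize(sc[110:270,230:390],(345,360))]))
```

```text
17.35 [0.54224469 0.24138027 0.18216902] [ 0.19644683 -0.09825655 -4.7605783 ] [-0.00319735  0.16899532  0.04379236] 0.18612520606998922 [[-0.001  0.021  1.   ]
 [-0.003  1.    -0.021]
 [-1.    -0.003 -0.001]]
```

View pics/m5.png

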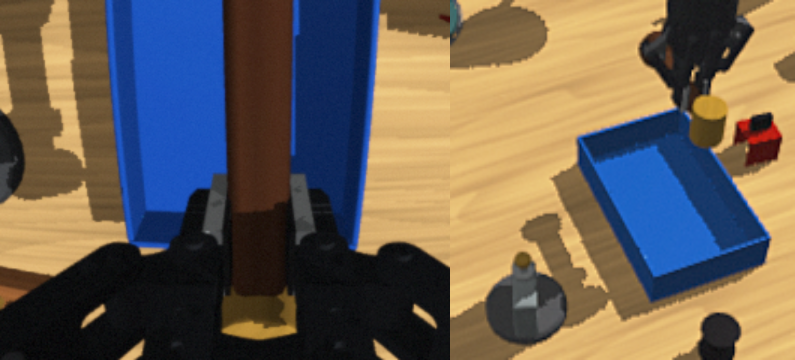

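The hammer is held level. Scene crop: head top at about (710,107), punch cap at (522,260).

Run:
```python
from h import *
s=monitor.read_state()
Rt=R.from_rotvec(s['tcp_rot']).as_matrix()
print('head exp',s['tool_pos']+Rt@[-.034,0,.0445],'seen scene',onplane('scene',(350.6,157.6),.216))
i=cv2.imread('pics/top5.png');L=[x for x in blobs(i,(14,150,90),(26,255,255),20) if x[0][4]<600];print([(x[0],x[1]) for x in L])
for n in('top','scene'): print(n,proj(n,s['tool_pos']+Rt@[-.034,0,.0445]),proj(n,(.603,.0015,.098)))
hd=np.array([.603,.0015]);yaw=np.arctan2(Rt[1,2],Rt[0,2]);g=hd-.0445*np.array([np.cos(yaw),np.sin(yaw)])
plan([g[0],g[1],.13],np.arctan2(Rt[1,1],Rt[0,1]))
```

```text
head exp [0.58748405 0.24073676 0.21699066] seen scene [0.59128589 0.23961602 0.216     ]
[([172, 207, 8, 15, 66], [175.6, 213.8])]
top (np.float64(167.93893120755834), np.float64(216.41808150493932)) (np.float64(299.0785836016161), np.float64(206.59163892016133))
scene (np.float64(350.28305260591867), np.float64(156.18526181782778)) (np.float64(262.16758548831615), np.float64(222.97054380330442))
shift [ 0.0535 -0.2387  0.0205] turn [0.     0.0007 0.002 ]
```

jog_arm:
  rows:
    - [0, -0.03, 0.002, 0, 0, 0, 0]
    - [0, -0.07, 0.006, 0, 0, 0, 0]
    - [0, -0.11, 0.01, 0, 0, 0, 0]
    - [0, -0.15, 0.014, 0, 0, 0, 0]
    - [0, -0.19, 0.018, 0, 0, 0, 0]
    - [0, -0.22, 0.02, 0, 0, 0, 0]
    - [0, -0.235, 0.0215, 0, 0, 0, 0]
    - [0, -0.2387, 0.0215, 0, 0, 0, 0]
    - [0, -0.2387, 0.0215, 0, 0, 0, 0]
    - [0.03, -0.2387, 0.0215, 0, 0, 0, 0]
    - [0.05, -0.2387, 0.0215, 0, 0, 0, 0]
    - [0.055, -0.2387, 0.0215, 0, 0, 0, 0]
    - [0.055, -0.2387, 0.0215, 0, 0, 0, 0]
    - [0.055, -0.2387, 0.0215, 0, 0, 0, 0]

```text
time: 18.9
tool_pos: [0.5603, 0.0032, 0.1295]
tcp_rot: [0.014, 1.569, -0.017]
wrist_force: [0.4, -0.5, -4.6]
width: 0.187
```

Run:
```python
from h import *
s=monitor.read_state();print(s['time'],s['tool_pos'],s['wrist_force'],R.from_rotvec(s['tcp_rot']).as_matrix().round(3))
sc=imaging.read_camera('scene');t=imaging.read_camera('top')
cv2.imwrite('pics/m6.png',np.hstack([cv2.resize(sc[170:270,200:320],(480,400)),cv2.resize(t[150:250,250:350],(400,400))[:,:320]]))
```

```text
18.9 [0.5603378  0.00323948 0.129483  ] [ 0.39573102 -0.46639366 -4.59686878] [[ 0.002  0.02   1.   ]
 [-0.002  1.    -0.02 ]
 [-1.    -0.002  0.002]]
```

View pics/m6.png

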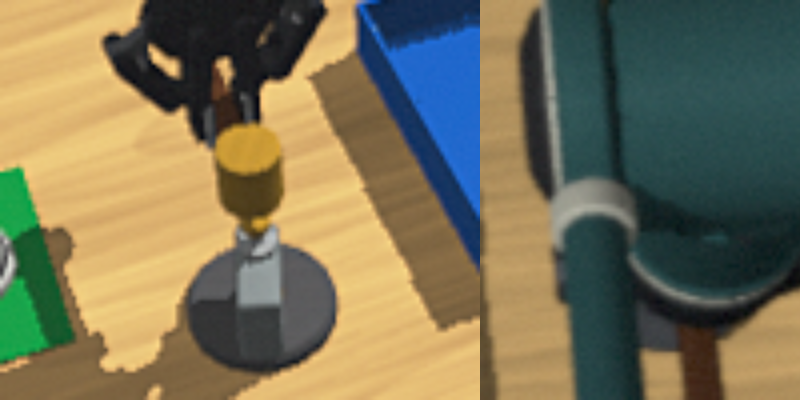

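The head is over the cap: head top at crop (248,150), visible cap at (262,222). I'll check the offset numerically.

Run:
```python
from h import *
s=monitor.read_state();Rt=R.from_rotvec(s['tcp_rot']).as_matrix()
h=s['tool_pos']+Rt@[-.034,0,.0445];print('head top exp',h,proj('scene',h),'seen',(200+249/4,170+149/4),onplane('scene',(200+249/4,170+149/4),h[2]))
print('cap scene first',onplane('scene',(263.8,225),.098), onplane('scene',(263.8,225),.094),'top',onplane('top',(299,207),.098))
i=cv2.imread('pics/scene3.png')
for im,n,r in ((cv2.imread('pics/scene3.png'),'scene',(245,280,205,245)),(cv2.imread('pics/top3.png'),'top',(285,315,190,225))):
    c=im[r[2]:r[3],r[0]:r[1]]
    for b in blobs(c,(14,130,90),(28,255,255),8):
        uv=(b[1][0]+r[0],b[1][1]+r[2]);print(n,b[0],uv,onplane(n,uv,.094))
```

```text
head top exp [0.60517582 0.00200049 0.16427185] (np.float64(261.0871144542478), np.float64(205.73110202727804)) seen (262.25, 207.25) [0.61064734 0.00281217 0.16427185]
cap scene first [0.61056353 0.00289714 0.098     ] [0.60750509 0.00384208 0.094     ] top [0.60218096 0.00176902 0.098     ]
scene [26, 0, 7, 6, 15] (274.2, 207.3) [0.56414468 0.04895581 0.094     ]
scene [18, 2, 7, 5, 12] (266.1, 209.1) [0.56152304 0.02776926 0.094     ]
scene [0, 7, 8, 7, 20] (249.0, 216.0) [ 0.56567798 -0.01990285  0.094     ]
scene [23, 9, 11, 5, 19] (272.9, 215.9) [0.58938254 0.03525442 0.094     ]
scene [12, 11, 11, 12, 61] (262.2, 223.0) [0.6000209  0.00247779 0.094     ]
scene [0, 16, 4, 5, 10] (246.0, 223.0) [ 0.58399131 -0.03430646  0.094     ]
scene [28, 18, 7, 5, 10] (276.3, 224.6) [0.61863712 0.03254557 0.094     ]
scene [5, 25, 8, 4, 10] (253.3, 231.3) [ 0.61558158 -0.02660385  0.094     ]
top [10, 12, 9, 9, 59] (298.7, 206.2) [0.60477955 0.00187243 0.094     ]
```

In the same camera, head and cap coincide within about 1–3 mm. I'll press steadily.

jog_arm:
  rows:
    - [0.01, 0, 0, 0, 0, 0, 0]
    - [0.017, 0, 0, 0, 0, 0, 0]
    - [0.021, 0, 0, 0, 0, 0, 0]
    - [0.024, 0, 0, 0, 0, 0, 0]
    - [0.027, 0, 0, 0, 0, 0, 0]
    - [0.03, 0, 0, 0, 0, 0, 0]
    - [0.032, 0, 0, 0, 0, 0, 0]
    - [0.033, 0, 0, 0, 0, 0, 0]
    - [0.033, 0, 0, 0, 0, 0, 0]

```text
time: 19.9
tool_pos: [0.561, 0.0027, 0.0971]
tcp_rot: [0.015, 1.567, -0.018]
wrist_force: [-0.8, -0.7, -1.5]
width: 0.185
```

jog_arm:
  rows:
    - [0.001, 0, 0, 0, 0, 0, 0]
    - [0.002, 0, 0, 0, 0, 0, 0]
    - [0.003, 0, 0, 0, 0, 0, 0]
    - [0.004, 0, 0, 0, 0, 0, 0]
    - [0.0045, 0, 0, 0, 0, 0, 0]
    - [0.0045, 0, 0, 0, 0, 0, 0]

```text
time: 20.5
tool_pos: [0.5611, 0.0027, 0.0939]
tcp_rot: [0.014, 1.567, -0.018]
wrist_force: [-8.0, 0.5, 8.4]
width: 0.185
```

jog_arm:
  rows:
    - [0.001, 0, 0, 0, 0, 0, 0]
    - [0.002, 0, 0, 0, 0, 0, 0]
    - [0.003, 0, 0, 0, 0, 0, 0]
    - [0.003, 0, 0, 0, 0, 0, 0]

```text
time: 20.9
tool_pos: [0.561, 0.0027, 0.0936]
tcp_rot: [0.014, 1.567, -0.018]
wrist_force: [-12.3, 0.6, 17.0]
width: 0.186
```

jog_arm:
  rows:
    - [0, 0, 0, 0, 0, 0, 0]
    - [-0.01, 0, 0, 0, 0, 0, 0]
    - [-0.04, 0, 0, 0, 0, 0, 0]
    - [-0.08, 0, 0, 0, 0, 0, 0]
    - [-0.09, 0.03, -0.003, 0, 0, 0, 0]
    - [-0.09, 0.07, -0.006, 0, 0, 0, 0]
    - [-0.09, 0.11, -0.01, 0, 0, 0, 0]
    - [-0.09, 0.15, -0.014, 0, 0, 0, 0]
    - [-0.09, 0.19, -0.018, 0, 0, 0, 0]
    - [-0.09, 0.22, -0.021, 0, 0, 0, 0]
    - [-0.09, 0.236, -0.0223, 0, 0, 0, 0]
    - [-0.09, 0.2386, -0.0223, 0, 0, 0, 0]
    - [-0.09, 0.2386, -0.0223, 0, 0, 0, 0]
    - [-0.09, 0.2386, -0.0223, 0, 0, 0, 0]

```text
time: 22.3
tool_pos: [0.5434, 0.2407, 0.1828]
tcp_rot: [0.014, 1.568, -0.019]
wrist_force: [-0.9, -0.4, -4.2]
width: 0.187
```

Run:
```python
from h import *
s=monitor.read_state();print(s['time'],s['tool_pos'],s['wrist_force'],s['torque'],R.from_rotvec(s['tcp_rot']).as_matrix().round(3))
sc=imaging.read_camera('scene');t=imaging.read_camera('top');o=cv2.imread('pics/scene3.png')
c=lambda i:cv2.resize(i[200:260,235:295],(260,260),interpolation=cv2.INTER_CUBIC)
cv2.imwrite('pics/m7.png',np.hstack([c(o),c(sc),cv2.resize(sc[110:240,280:410],(260,260))]))
print(proj('scene',(.604,.002,.098)),proj('scene',(.604,.002,.084)))
for b in blobs(sc[210:240,250:275],(14,130,90),(28,255,255),8): print(b[0],b[1])
```

```text
22.3 [0.54340192 0.24069502 0.18275631] [-0.91512321 -0.39493655 -4.21733091] [-0.02288255  0.08220174 -0.03054792] [[ 0.003  0.021  1.   ]
 [-0.003  1.    -0.021]
 [-1.    -0.003  0.003]]
(np.float64(262.50243843651015), np.float64(223.1979035568111)) (np.float64(262.818072899248), np.float64(226.7245760156011))
[8, 8, 5, 4, 11] [10.5, 9.4]
[10, 14, 7, 7, 39] [13.3, 17.3]
```

View pics/m7.png

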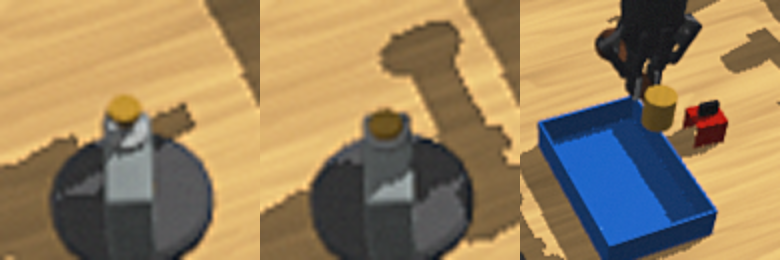

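The cap dropped from crop row 108 to 124, about 3.7 px or 14 mm, so the punch is fully down. Now I'll lay the hammer back.

jog_arm:
  rows:
    - [0.04, 0, 0, 0, 0, 0, 0]
    - [0.08, 0, 0, 0, 0, 0, 0]
    - [0.12, 0, 0, 0, 0, 0, 0]
    - [0.145, 0, 0, 0, 0, 0, 0]
    - [0.158, 0, 0, 0, 0, 0, 0]
    - [0.163, 0, 0, 0, 0, 0, 0]
    - [0.165, 0, 0, 0, 0, 0, 0]
    - [0.166, 0, 0, 0, 0, 0, 0]
    - [0.167, 0, 0, 0, 0, 0, 0]
    - [0.167, 0, 0, 0, 0, 0, 0]

```text
time: 23.4
tool_pos: [0.545, 0.2406, 0.0172]
tcp_rot: [0.016, 1.565, -0.019]
wrist_force: [-0.0, -0.7, -3.7]
width: 0.184
```

jog_arm:
  rows:
    - [0.001, 0, 0, 0, 0, 0, 0]
    - [0.002, 0, 0, 0, 0, 0, 0]
    - [0.003, 0, 0, 0, 0, 0, 0]
    - [0.0035, 0, 0, 0, 0, 0, 0]
    - [0.0035, 0, 0, 0, 0, 0, 0]

```text
time: 23.9
tool_pos: [0.5454, 0.2408, 0.0152]
tcp_rot: [0.016, 1.565, -0.018]
wrist_force: [-3.8, -1.1, 5.1]
width: 0.187
```

jog_arm:
  rows:
    - [0, 0, 0, 0, 0, 0, 25]
    - [0, 0, 0, 0, 0, 0, 35]
    - [0, 0, 0, 0, 0, 0, 50]
    - [0, 0, 0, 0, 0, 0, 50]
    - [-0.01, 0, 0, 0, 0, 0, 50]
    - [-0.04, 0, 0, 0, 0, 0, 50]
    - [-0.08, 0, 0, 0, 0, 0, 50]
    - [-0.13, 0, 0, 0, 0, 0, 50]
    - [-0.18, 0, 0, 0, 0, 0, 50]
    - [-0.2, 0, 0, 0, 0, 0, 50]
    - [-0.2, 0, 0, 0, 0, 0, 50]
    - [-0.2, 0, 0, 0, 0, 0, 50]
  force: 30

```text
time: 25.1
tool_pos: [0.5442, 0.2411, 0.2156]
tcp_rot: [0.016, 1.564, -0.018]
wrist_force: [-0.1, -0.4, 0.0]
width: 0.499
```

Run:
```python
from h import *
s=monitor.read_state();print(s['time'],s['tool_pos'],s['wrist_force'])
sc=imaging.read_camera('scene');w=imaging.read_camera('wrist');
cv2.imwrite('pics/m8.png',np.hstack([cv2.resize(sc[150:330,100:400],(500,300)),cv2.resize(w[60:340,130:410],(300,300))]))
```

```text
25.1 [0.54415535 0.24110095 0.21562368] [-0.10136631 -0.3628183   0.02561017]
```

View pics/m8.png

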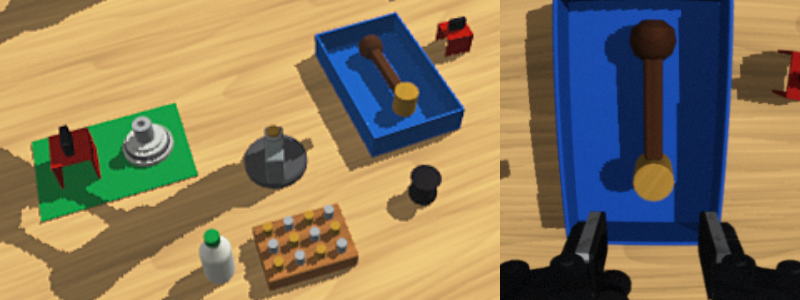

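The picture shows the hammer lying in the bin with its head at (405,98), pulley and guard upright on the mat at (147,140) and (73,155), and the bystanders in place.

```bash
python3 -c "
from workcell import finish_job
print(finish_job())"
```

```text
the job is handed in; nothing more can be done
None
```

The job is done and handed in; it took about 25 s of the 72 s allowed.

- **Pulley and guard:** I set the pulley, then the larger red guard, upright on the green mat. Each was lowered until the force reading showed contact.
- **Punch:** I pressed it down with the hammer head until it met a hard stop, at about 22 N net. The before and after pictures show the cap about 14 mm lower, which matches fully down.
- **Hammer:** It is back in the bin, lowered to contact and then released.
- **Last picture:** The hammer lies in the bin and the pulley and guard stand upright on the mat. The oil bottle, loupe and collet block look to be where they stood. The gripper is clear of everything, with near-zero force on the wrist.

**Disagreements:** The scene camera read up to 7 mm farther in x than the top and wrist cameras did. The hammer head and the punch cap were off by similar amounts in that view, so I lined them up there. After the grip closed on the hammer, and before lifting, the wrist force read 6 N upward, which I did not explain. Nothing went wrong from it.

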